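# Sort out the wobbly risers of a letter tray

## Robot

A 6-joint arm with a two-finger parallel gripper is mounted at the origin on the work surface. World frame = base frame: x ahead of the robot, y to its left, z up, the work surface at z = 0. Lengths are in m, angles in rad, forces in N, time in s.
With the tool pointing down it reaches from about 0.35 to 0.775 m from the base axis. Payload 7.3 kg.
Tool frame: the origin (TCP) lies midway between the tips of the shut fingers; the grasp point (between the pads) lies 19 mm behind it; z points along the fingers, y is the direction in which the jaws open and shut (so a half turn about z gives the same grasp; the last joint's range is limited). The gripper opens to 92 mm and grips with 3 to 60 N. Pads are 19 mm wide; open, the fingers measure 130 mm over their backs; the gripper's body (75 mm by 190 mm) begins 47 mm behind the grasp point.
Start: joints at [-1.339, 0.342, 1.524, -0, 1.275, -0.146], TCP at [0.194, -0.488, 0.227] pointing down, gripper open.
Joint ranges: [-2.53, 2.53], [-0.77, 2.02], [0.04, 2.7], [-1, 4.14], [0.28, 2.66], [-3.11, 3.11]. Speed limits (rad/s): [2.57, 2.57, 3.14, 3.14, 3.14, 3.14].

## Interface

Orientations are given as [roll, pitch, yaw] about the fixed x, y, z axes, in that order (R = Rz(yaw) Ry(pitch) Rx(roll)).
In Python, from cell import robot gives the robot as it stands.
- The arm moves only by the shell command python3 -m crank 'ROWS' [FORCE]. ROWS is a JSON object of lists of equal length, an entry for each row: "claw": the opening, from 0 (shut) to 1 (fully open); "delta_pos": the shift along the tool's x, y, z in units of 25 mm (1.0 is 25 mm), a list of three; "roll": the turn about the tool's z in units of 6 degrees (1.0 is 6 degrees). In form: {"claw": [claw, ...], "delta_pos": [[dx, dy, dz], ...], "roll": [roll, ...]}. A call has exactly 8 rows; each row is the pose to reach, as a shift and turn from the pose commanded when the call began, along the tool's axes at that moment; what a row does not reach only later rows make up. A row lasts 1/12 s, in which the tool goes at most 41.7 mm and 7.16 degrees, less where a joint would pass 70% of its speed; a pose out of reach is approached as far as the arm can. A call with a gripper value outside its range is refused whole. The fingers move at their own pace and stop on an object; FORCE is the grip in N (left out, the last holds). Time passes only in rows, so rows that repeat a pose let the fingers close, or fill a call up. It gives the time, the measured TCP pose, the force and the opening at its end, in the units of the state.
- robot.observe(): the state, without advancing time (a new reading comes with each control period).
- robot.read_camera(name): name is "side" or "top" or "wrist"; returns a dict with "color" (400x640x3 uint8, blue, green, red), "fx", "fy", "cx", "cy" (pixels), "rvec" (rotation vector, rad) and "tvec" (3), from world to camera coordinates, as OpenCV has them; the wrist camera has in their place "hand_eye" (4x4, takes a point from camera to tool coordinates, whose origin is the TCP and whose axes are the flange's). Camera axes: x right, y down, z forward; pixel columns grow to the right and rows downward; lengths in m; the calibration is good to about 2 mm. A picture is of the moment at which its call begins: read the wrist's pose just before it. There is no depth.
- robot.hand_in(): hands the job in, once; it reports no verdict.
The state is a dict: "time": time; "qpos": joint angles; "qvel": joint speeds; "joint_efforts": joint torques, N m; "tool_pos": TCP position; "tool_rot": TCP orientation; "contact_force": force on the tool from outside, world axes, zero at the start; "torque": the same for the moment, N m; "opening": finger opening in m.
Only numpy, scipy, OpenCV 4.12 (cv2) and the standard library are available. Lean on these libraries where they do the work, as an engineer would, in place of code of your own. Each camera call takes 0.05 s, during which the arm holds its last target.

## Task

The upper tray can only go back on risers that sit firmly. Gently wiggle the riser posts of the lower letter tray from side to side, without forcing them, until you have felt which two of the four rock loosely in their sockets; draw those two out and stand them in the desk organiser, set down rather than dropped. Leave the two firm risers seated where they are and do not knock the other things on the desk about.

Things in the scene. Friction and masses are not known exactly. Their poses are not given: they have to be found in the camera images.
- tray: lower letter tray of dark sheet metal, 192 (x) x 262 (y) mm, screwed to the desk; origin at the centre of its underside, on the desk. A black socket block, 34 x 34 x 42 mm high, stands at each corner; each has an upright round hole 14 mm wide and 32 mm deep. The tray's walls are lower than the blocks; forms and a rubber stamp stand in its middle
- socket_1 (a point): centre of the mouth of the socket at tray x -80, y -115 mm, 42 mm above the desk. In each of the four sockets stands a riser post, 124 mm long, about 75 g; from its foot: spigot 30 mm, all down in the socket; black shoulder 24 mm wide, 5 mm high, resting on the block; bare metal tube 16 mm wide, from 47 to 127 mm above the desk; top peg 11 mm wide, 9 mm long
- socket_2 (a point): the same at tray x -80, y +115 mm. The four risers (riser_a to riser_d) look alike when seated and all lift straight out freely; which socket each stands in is drawn anew at every start and is not told. Two spigots fit (13.4 mm wide): pushed near the tube's top they give only a few mm from one side to the other, then stand hard. Two are worn (11.2 mm): they rock over more than 10 mm
- socket_3 (a point): the same at tray x +80, y -115 mm. A sideways push of 3 to 5 N near a riser's top is enough to feel its play; more than about 10 N there would widen the socket
- socket_4 (a point): the same at tray x +80, y +115 mm
- organiser: white open-topped desk organiser, 170 (x) x 60 (y) mm, 70 mm high, walls and floor 4 mm, stuck to the desk; origin at the centre of its underside. Three cells in a row along x: the two end cells (centres at x = +55 and -55 mm, 51 x 52 mm inside) are empty, the middle one holds pens up to 136 mm above the desk. It stands left or right of the tray
- tube_rack: grey rack of capped sample tubes, 150 x 58 mm, 96 mm high, fixed, on the other side of the tray; origin at the centre of its underside
- stamp: wooden rubber stamp standing on the forms in the tray, 28 x 62 mm, 62 mm high; origin at the centre of its underside; to be left alone
- stapler: stapler 135 mm long, 55 mm high, origin under its centre; to be left alone
- mug: white mug 80 mm wide, 92 mm high, origin under its centre; to be left alone
- tape_dispenser: tape dispenser 140 x 56 mm, 76 mm high, origin under its centre; to be left alone
- code_reader: black hand scanner lying flat, 150 mm long, 35 mm high, origin under its middle; to be left alone
- ink_pad: flat ink pad 70 x 110 mm, 17 mm high, origin under its centre; to be left alone

How it is judged:
By the outcome, as a careful person would: the job done as asked, in the order asked, and still so for the second after the job is handed in, with the robot touching nothing.
It also fails if it takes over 72 s, if anything falls off the work surface, if the arm or the gripper's body presses on something with over 40 N, if the wrist force passes 120 N, or if a joint passes its speed limit or range.

## Working session

There is one attempt and no reset: what is moved stays moved. The work goes in short steps, Python scripts to look and compute and a shell command to move; the robot and the scene stay as the last step left them, time stands still between calls to the robot, and variables do not carry over. Pictures are saved under pics/ and viewed, and the job is handed in when it is done.

```bash
ls; mkdir -p pics
python3 - <<'E'
from cell import robot
import cv2
s=robot.observe()
print({k:s[k] for k in s})
for n in ("top","side","wrist"):
    c=robot.read_camera(n); cv2.imwrite(f"pics/{n}0.png",c["color"])
    print(n,{k:c[k] for k in c if k!="color"})
E
```

```text
pics
{'time': 0.0, 'qpos': array([-1.33906026e+00,  3.42735317e-01,  1.52501054e+00, -1.94601327e-07,
        1.27538055e+00, -1.46034192e-01]), 'qvel': array([ 0.00088332, -0.00218648, -0.00084333, -0.00142214, -0.00164151,
        0.00055943]), 'joint_efforts': array([-8.28577104e-04, -4.31244457e+01, -2.44216204e+01,  7.17143691e-02,
        5.60430670e-02, -1.42741069e-04]), 'tool_pos': array([ 0.19355703, -0.48758804,  0.22604068]), 'tool_rot': array([-3.14007520e+00, -2.23000814e-04,  3.77770144e-01]), 'contact_force': array([ 0.34209769, -1.0024812 , -0.32382595]), 'torque': array([-0.05449675, -0.00359372, -0.01953334]), 'opening': 0.0916599618112889}
top {'fx': 442.45767786896863, 'fy': 442.45767786896863, 'cx': 322.1641599597803, 'cy': 192.96399093259427, 'rvec': array([ 2.11947109, -2.13093864,  0.16918057]), 'tvec': array([-0.0359286 ,  0.52604165,  1.41796098])}
side {'fx': 418.2348512034992, 'fy': 418.2348512034992, 'cx': 312.0872603370672, 'cy': 199.67188757220828, 'rvec': array([ 0.39436902, -2.7471298 ,  1.2274171 ]), 'tvec': array([0.47457572, 0.18538551, 1.02408035])}
wrist {'fx': 334.1077768957525, 'fy': 334.1077768957525, 'cx': 319.42959438579874, 'cy': 193.9371403240415, 'hand_eye': array([[ 5.94104649e-04, -9.50458839e-01, -3.10849873e-01,
         8.38985046e-02],
       [ 9.99999636e-01,  3.74166297e-04,  7.67170232e-04,
         4.98497136e-05],
       [-6.12854182e-04, -3.10850215e-01,  9.50458715e-01,
        -1.57138928e-01],
       [ 0.00000000e+00,  0.00000000e+00,  0.00000000e+00,
         1.00000000e+00]])}
```

View pics/top0.png

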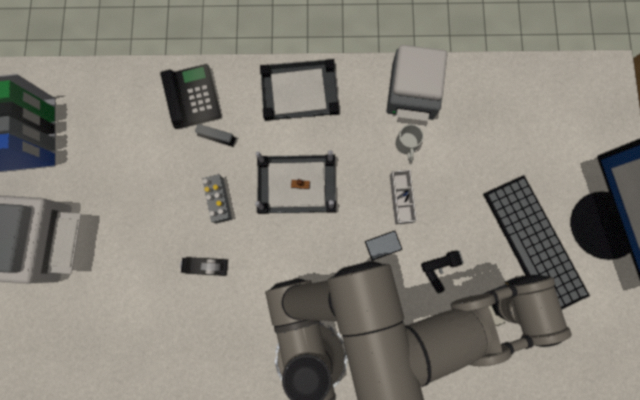

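View pics/side0.png

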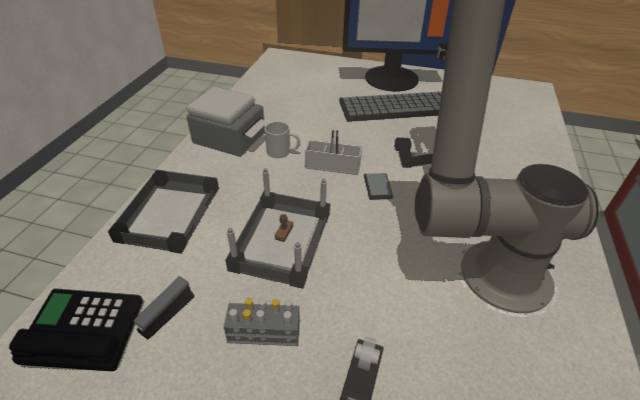

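View pics/wrist0.png

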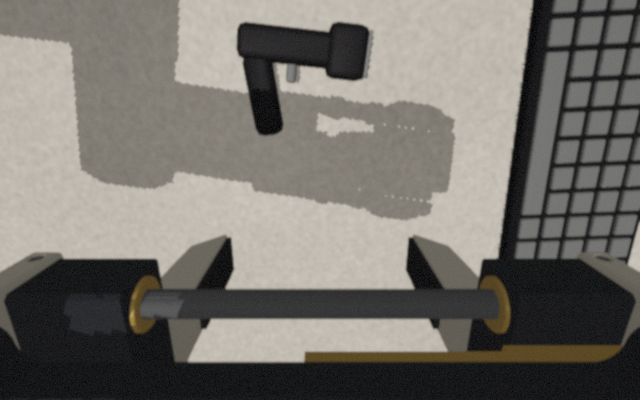

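The top view shows the lower tray with risers at about (258–335, 155–212), the organiser at (402,197) on the robot's right, and the tube rack at (216,198). The side view shows four risers, with tops at about (266,170), (323,181), (231,231) and (297,245). I'll zoom in on both.

Run:
```python
import cv2
t=cv2.imread("pics/top0.png")[135:235,240:430]; cv2.imwrite("pics/topz.png",cv2.resize(t,None,fx=4,fy=4,interpolation=cv2.INTER_CUBIC))
t=cv2.imread("pics/side0.png")[120:300,215:375]; cv2.imwrite("pics/sidez.png",cv2.resize(t,None,fx=3.3,fy=3.3,interpolation=cv2.INTER_CUBIC))
```

```text
(no output)
```

View pics/topz.png

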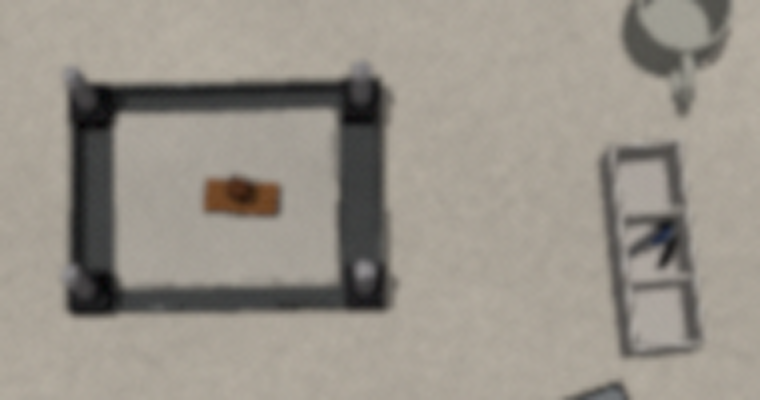

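View pics/sidez.png

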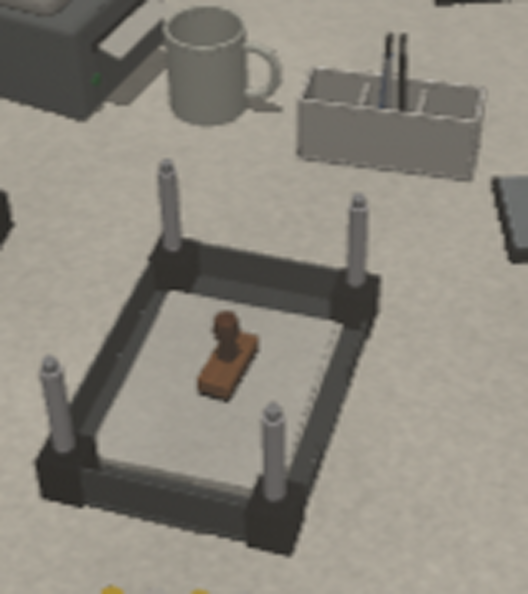

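```bash
cat > h.py <<'E'
import numpy as np, cv2
from cell import robot
def cam(n):
    c=robot.read_camera(n); 
    K=np.array([[c['fx'],0,c['cx']],[0,c['fy'],c['cy']],[0,0,1.]])
    return c,K
def extr(c,pose=None):
    if 'rvec' in c: return cv2.Rodrigues(np.array(c['rvec']))[0],np.array(c['tvec'],float)
    s=pose; r,p,y=s['tool_rot']
    from scipy.spatial.transform import Rotation as Ro
    T=np.eye(4);T[:3,:3]=Ro.from_euler('xyz',[r,p,y]).as_matrix();T[:3,3]=s['tool_pos']
    M=np.linalg.inv(T@np.array(c['hand_eye'])); return M[:3,:3],M[:3,3]
def plane(K,R,t,px,z):
    d=R.T@np.linalg.solve(K,[px[0],px[1],1.]); o=-R.T@t
    return o+d*(z-o[2])/d[2]
def tri(K1,R1,t1,p1,K2,R2,t2,p2):
    X=cv2.triangulatePoints(K1@np.c_[R1,t1],K2@np.c_[R2,t2],np.array(p1,float).reshape(2,1),np.array(p2,float).reshape(2,1))
    return (X[:3]/X[3]).ravel()
def proj(K,R,t,P):
    q=K@(R@np.array(P)+t); return q[:2]/q[2]
E
python3 - <<'E'
from h import *
np.set_printoptions(precision=4,suppress=True)
c,K=cam('top');R,t=extr(c);c2,K2=cam('side');R2,t2=extr(c2)
f=lambda p:(240+(p[0]+.5)/4-.5,135+(p[1]+.5)/4-.5); g=lambda p:(215+(p[0]+.5)/3.3-.5,120+(p[1]+.5)/3.3-.5)
for n,a,b in [('FL',(72,73),(50,362)),('FR',(358,66),(167,165)),('NR',(363,262),(358,200)),('NL',(74,268),(272,410))]:
    print(n,plane(K,R,t,f(a),.136),plane(K2,R2,t2,g(b),.136),tri(K,R,t,f(a),K2,R2,t2,g(b)))
Z=[plane(K,R,t,f(a),.07) for a in [(605,152),(680,146),(698,346),(625,354)]]
print(np.array(Z),np.mean(Z,0))
Z=[plane(K2,R2,t2,g(a),.07) for a in [(303,98),(315,68),(482,88),(473,120)]]
print(np.array(Z),np.mean(Z,0))
E
```

```text
FL [0.6397 0.1631 0.136 ] [0.6409 0.1648 0.136 ] [0.6409 0.1636 0.1345]
FR [ 0.6436 -0.0624  0.136 ] [ 0.6428 -0.0636  0.136 ] [ 0.6429 -0.0625  0.1369]
NR [ 0.4874 -0.0652  0.136 ] [ 0.4843 -0.0648  0.136 ] [ 0.4861 -0.0654  0.1356]
NL [0.4841 0.1583 0.136 ] [0.482  0.1635 0.136 ] [0.4843 0.159  0.1308]
[[ 0.5875 -0.264   0.07  ]
 [ 0.5921 -0.3253  0.07  ]
 [ 0.428  -0.3335  0.07  ]
 [ 0.4219 -0.2749  0.07  ]] [ 0.5074 -0.2994  0.07  ]
[[ 0.592  -0.2743  0.07  ]
 [ 0.5953 -0.3255  0.07  ]
 [ 0.4344 -0.339   0.07  ]
 [ 0.4323 -0.286   0.07  ]] [ 0.5135 -0.3062  0.07  ]
```

```bash
python3 -m crank '{"claw":[0.4,0.4,0.4,0.4,0.4,0.4,0.4,0.4],"delta_pos":[[1.6,-1.2,0],[3.2,-2.4,0],[4.8,-3.6,-0.2],[6.4,-4.8,-0.5],[8,-6,-0.5],[9.6,-7.2,-0.5],[11.2,-8.4,-0.5],[12.6,-9.5,-0.5]],"roll":[0.5,1,1.5,2,2.5,3,3.5,3.5]}' 3
python3 -m crank '{"claw":[0.4,0.4,0.4,0.4,0.4,0.4,0.4,0.4],"delta_pos":[[0,0,0],[0,0,0],[0,0,0],[0,0,0],[0,0,0],[0,0,0],[0,0,0],[0,0,0]],"roll":[0,0,0,0,0,0,0,0]}' 3
python3 - <<'E'
from h import *
s=robot.observe(); c=robot.read_camera('wrist'); cv2.imwrite('pics/w1.png',c['color'])
import pickle; pickle.dump((s,c),open('w1.pkl','wb')); print(s['tool_pos'],s['tool_rot'],s['contact_force'],s['time'])
E
```

```text
time: 0.92
tool_pos: [0.3678, -0.2022, 0.2391]
tool_rot: [3.141, -0.001, 0.008]
contact_force: [1.8, -0.5, -0.4]
opening: 0.0435
time: 1.58
tool_pos: [0.3668, -0.2046, 0.2387]
tool_rot: [-3.142, 0.0, 0.01]
contact_force: [-0.7, -0.3, -0.1]
opening: 0.0364
[ 0.36682666 -0.20458345  0.23873914] [-3.14157727e+00  1.26716610e-04  9.77086072e-03] [-0.70304898 -0.34886161 -0.05427348] 1.5833
```

View pics/w1.png

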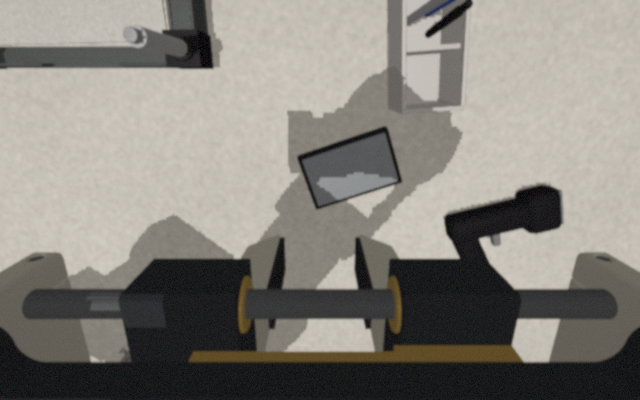

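The peg of the near-right riser is at about (133,36), and the near rim of the organiser at about (390–465, 108). I'll move forward to see all of the organiser and tray.

```bash
python3 -m crank '{"claw":[0.4,0.4,0.4,0.4,0.4,0.4,0.4,0.4],"delta_pos":[[1,-0.7,0],[2,-1.4,0],[3,-2.1,0],[4,-2.8,0],[4,-2.8,0],[4,-2.8,0],[4,-2.8,0],[4,-2.8,0]],"roll":[0,0,0,0,0,0,0,0]}' 3
python3 - <<'E'
from h import *
s=robot.observe(); c=robot.read_camera('wrist'); cv2.imwrite('pics/w2.png',c['color'])
import pickle; pickle.dump((s,c),open('w2.pkl','wb'))
s1,c1=pickle.load(open('w1.pkl','rb'))
K=np.array([[c['fx'],0,c['cx']],[0,c['fy'],c['cy']],[0,0,1.]])
R,t=extr(c1,s1); print(plane(K,R,t,(133,36),.136))
E
```

```text
time: 2.3
tool_pos: [0.4657, -0.1333, 0.2388]
tool_rot: [3.141, 0.0, 0.01]
contact_force: [-0.5, 0.9, 0.6]
opening: 0.0368
[ 0.48224015 -0.07185467  0.136     ]
```

View pics/w2.png

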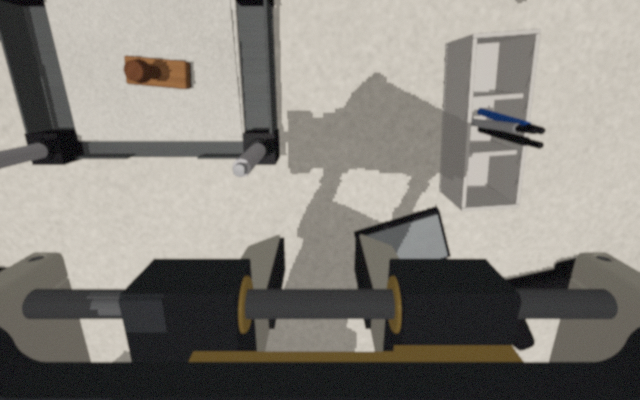

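Run:
```python
from h import *
import pickle
np.set_printoptions(precision=4,suppress=True)
s,c=pickle.load(open('w2.pkl','rb'))
K=np.array([[c['fx'],0,c['cx']],[0,c['fy'],c['cy']],[0,0,1.]])
R,t=extr(c,s)
print(plane(K,R,t,(239,168),.136))
Z=np.array([plane(K,R,t,p,.07) for p in [(476,36),(537,33),(517,204),(466,207)]]);print(Z,Z.mean(0))
print(np.linalg.norm(Z-np.roll(Z,1,0),axis=1))
u=c['color'][10:230,400:600];cv2.imwrite('pics/w2z.png',cv2.resize(u,None,fx=2.7,fy=2.7,interpolation=cv2.INTER_CUBIC))
u=c['color'][120:190,210:300];cv2.imwrite('pics/w2p.png',cv2.resize(u,None,fx=5,fy=5,interpolation=cv2.INTER_CUBIC))
```

```text
[ 0.4858 -0.0695  0.136 ]
[[ 0.5923 -0.2718  0.07  ]
 [ 0.5954 -0.3256  0.07  ]
 [ 0.4343 -0.3393  0.07  ]
 [ 0.4304 -0.2868  0.07  ]] [ 0.5131 -0.3059  0.07  ]
[0.1626 0.0538 0.1617 0.0526]
```

View pics/w2z.png

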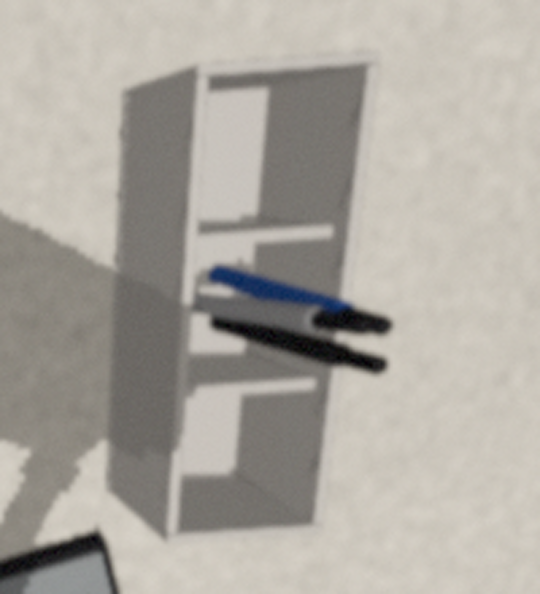

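View pics/w2p.png

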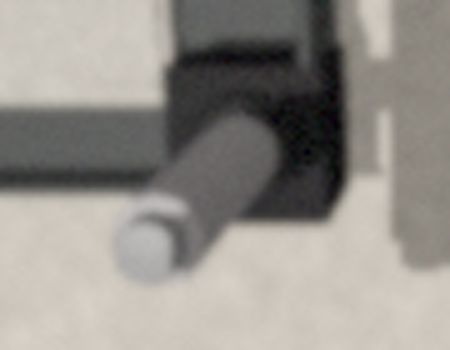

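Run:
```python
from h import *
import pickle
np.set_printoptions(precision=4,suppress=True)
s,c=pickle.load(open('w2.pkl','rb'))
K=np.array([[c['fx'],0,c['cx']],[0,c['fy'],c['cy']],[0,0,1.]])
R,t=extr(c,s)
print(plane(K,R,t,(239.4,169.4),.136))
Z=np.array([plane(K,R,t,p,.07) for p in [(473,34),(540.5,30),(517.8,204.4),(462,210)]]);print(Z,Z.mean(0))
print(np.linalg.norm(Z-np.roll(Z,1,0),axis=1))
# tray block near-right outer top corner z=.042, & tube base
for p in [(243,134),(276,164),(279,129)]: print(plane(K,R,t,p,.042))
print(plane(K,R,t,(258,148),.047))
```

```text
[ 0.4846 -0.0698  0.136 ]
[[ 0.5939 -0.2689  0.07  ]
 [ 0.5978 -0.3282  0.07  ]
 [ 0.4339 -0.3402  0.07  ]
 [ 0.427  -0.2832  0.07  ]] [ 0.5132 -0.3051  0.07  ]
[0.1675 0.0594 0.1644 0.0574]
[ 0.4994 -0.0532  0.042 ]
[ 0.4675 -0.087   0.042 ]
[ 0.5051 -0.0912  0.042 ]
[ 0.4857 -0.0692  0.047 ]
```

```bash
python3 -m crank '{"claw":[0.55,0.55,0.55,0.55,0.55,0.55,0.55,0.55],"delta_pos":[[0.4,-1.2,0],[0.8,-2.35,0],[0.8,-2.35,1],[0.8,-2.35,2.2],[0.8,-2.35,3.5],[0.8,-2.35,4.7],[0.8,-2.35,5.7],[0.8,-2.35,5.7]],"roll":[0,0,0,0,0,0,0,0]}' 3
python3 - <<'E'
from h import *
c=robot.read_camera('wrist'); cv2.imwrite('pics/w3.png',c['color'])
E
```

```text
time: 3.02
tool_pos: [0.4823, -0.0737, 0.0923]
tool_rot: [-3.139, 0.008, 0.01]
contact_force: [-1.0, 1.6, -0.1]
opening: 0.0505
```

View pics/w3.png

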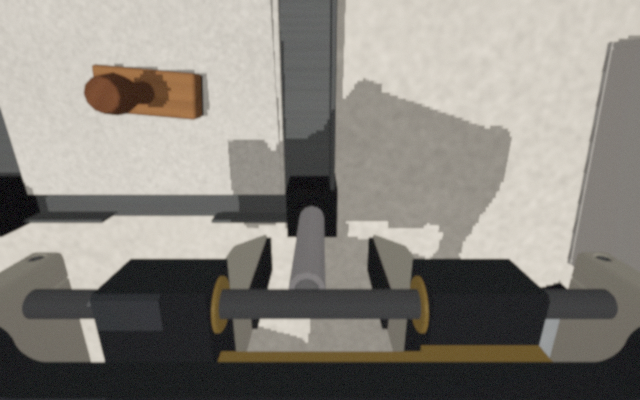

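```bash
python3 -m crank '{"claw":[0.45,0.36,0.33,0.31,0.29,0.28,0.27,0.26],"delta_pos":[[0,0,0],[0,0,0],[0,0,0],[0,0,0],[0,0,0],[0,0,0],[0,0,0],[0,0,0]],"roll":[0,0,0,0,0,0,0,0]}' 3
python3 -m crank '{"claw":[0.25,0.24,0.23,0.22,0.21,0.20,0.19,0.18],"delta_pos":[[0,0,0],[0,0,0],[0,0,0],[0,0,0],[0,0,0],[0,0,0],[0,0,0],[0,0,0]],"roll":[0,0,0,0,0,0,0,0]}' 3
```

```text
time: 3.73
tool_pos: [0.4858, -0.0738, 0.0965]
tool_rot: [3.141, -0.0, 0.011]
contact_force: [0.2, 0.6, 0.5]
opening: 0.0241
time: 4.4
tool_pos: [0.4857, -0.0731, 0.0964]
tool_rot: [-3.14, -0.0, 0.011]
contact_force: [-0.3, 6.6, 4.0]
opening: 0.0192
```

```bash
python3 -m crank '{"claw":[0.3,0.4,0.4,0.4,0.38,0.35,0.32,0.30],"delta_pos":[[0,0,0],[0,0,0],[0,-0.1,0],[0,-0.2,0],[0,-0.36,0],[0,-0.36,0],[0,-0.36,0],[0,-0.36,0]],"roll":[0,0,0,0,0,0,0,0]}' 3
python3 -m crank '{"claw":[0.29,0.28,0.27,0.26,0.25,0.24,0.23,0.23],"delta_pos":[[0,0,0],[0,0,0],[0,0,0],[0,0,0],[0,0,0],[0,0,0],[0,0,0],[0,0,0]],"roll":[0,0,0,0,0,0,0,0]}' 3
```

```text
time: 5.07
tool_pos: [0.4856, -0.0648, 0.0963]
tool_rot: [3.141, -0.0, 0.012]
contact_force: [-0.1, -1.1, -0.7]
opening: 0.0287
time: 5.73
tool_pos: [0.4857, -0.0649, 0.0963]
tool_rot: [3.141, -0.0, 0.011]
contact_force: [-0.0, 0.1, 0.1]
opening: 0.0212
```

```bash
python3 -m crank '{"claw":[0.23,0.22,0.22,0.22,0.21,0.21,0.21,0.21],"delta_pos":[[0,0,0],[0,0,0],[0,0,0],[0,0,0],[0,0,0],[0,0,0],[0,0,0],[0,0,0]],"roll":[0,0,0,0,0,0,0,0]}' 3
python3 - <<'E'
from h import *
c=robot.read_camera('wrist'); cv2.imwrite('pics/w4.png',c['color'][150:,150:490])
E
```

```text
time: 6.4
tool_pos: [0.4856, -0.0649, 0.0963]
tool_rot: [3.141, -0.0, 0.011]
contact_force: [0.9, -0.4, 0.1]
opening: 0.0193
```

View pics/w4.png

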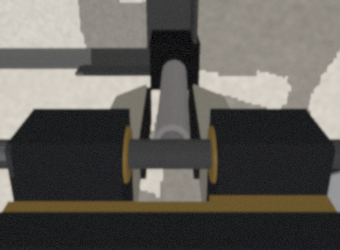

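```bash
python3 -m crank '{"claw":[0.21,0.21,0.21,0.21,0.21,0.21,0.21,0.21],"delta_pos":[[0,-0.01,0],[0,-0.02,0],[0,-0.03,0],[0,-0.04,0],[0,-0.05,0],[0,-0.06,0],[0,-0.06,0],[0,-0.06,0]],"roll":[0,0,0,0,0,0,0,0]}' 3
```

```text
time: 7.12
tool_pos: [0.4857, -0.0636, 0.0964]
tool_rot: [3.141, -0.0, 0.011]
contact_force: [-0.5, -3.7, 0.9]
opening: 0.0194
```

```bash
python3 -m crank '{"claw":[0.3,0.45,0.45,0.45,0.45,0.45,0.45,0.45],"delta_pos":[[0,0.1,0],[0,0.18,0],[0,0.18,-1.3],[0,0.18,-2.5],[1.6,0.18,-2.5],[3.2,0.18,-2.5],[4.8,0.18,-2.5],[6.4,0.18,-2.5]],"roll":[0,0,0,0,0,0,0,0]}' 3
python3 - <<'E'
from h import *
c=robot.read_camera('wrist'); cv2.imwrite('pics/w5.png',c['color']);s=robot.observe(); print(s['tool_pos'],s['time'],s['tool_rot'])
E
```

```text
time: 7.78
tool_pos: [0.647, -0.0657, 0.159]
tool_rot: [-3.141, -0.0, 0.011]
contact_force: [1.3, -0.5, 0.6]
opening: 0.0412
[ 0.65376352 -0.06590997  0.15694693] 7.8333 [-3.14108868 -0.00488964  0.01137184]
```

View pics/w5.png

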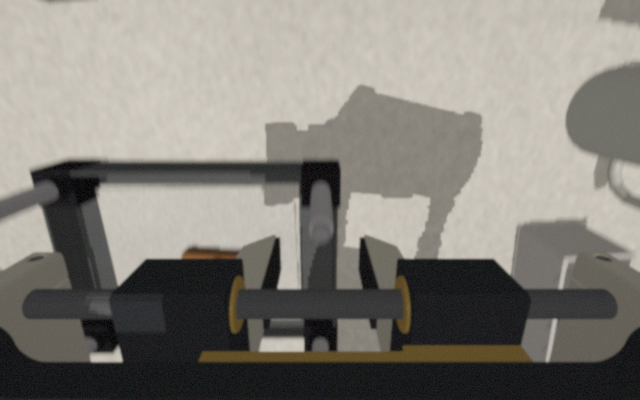

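Run:
```python
from h import *
np.set_printoptions(precision=4,suppress=True)
s=robot.observe();c,K=cam('wrist'); cv2.imwrite('pics/w6.png',c['color']);R,t=extr(c,s)
s2=robot.observe()
print(s['tool_pos'],s2['tool_pos'],s['time'],proj(K,R,t,[.6455,-.066,.136]),proj(K,R,t,[.6455,-.066,.047]),plane(K,R,t,(320,225),.136))
u=c['color'][140:260,240:400];cv2.imwrite('pics/w6z.png',cv2.resize(u,None,fx=4,fy=4))
```

```text
[ 0.6538 -0.0659  0.1569] [ 0.6498 -0.0658  0.1563] 7.8333 [318.6654 248.722 ] [318.835  200.1157] [ 0.6607 -0.0666  0.136 ]
```

View pics/w6z.png

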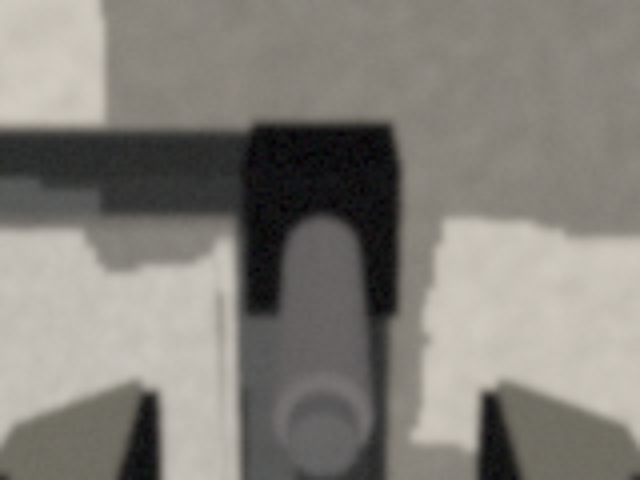

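```bash
python3 -m crank '{"claw":[0.45,0.45,0.45,0.45,0.38,0.32,0.28,0.26],"delta_pos":[[0,0.04,0.8],[0,0.04,1.6],[0,0.04,2.4],[0,0.04,2.4],[0,0.04,2.4],[0,0.04,2.4],[0,0.04,2.4],[0,0.04,2.4]],"roll":[0,0,0,0,0,0,0,0]}' 3
python3 -m crank '{"claw":[0.24,0.24,0.24,0.24,0.24,0.24,0.24,0.24],"delta_pos":[[0,0,0],[0,-0.05,0],[0,-0.09,0],[0,-0.13,0],[0,-0.17,0],[0,-0.2,0],[0,-0.2,0],[0,-0.2,0]],"roll":[0,0,0,0,0,0,0,0]}' 3
```

```text
time: 8.55
tool_pos: [0.6463, -0.0672, 0.1004]
tool_rot: [3.141, -0.003, 0.011]
contact_force: [0.6, 0.2, -0.2]
opening: 0.0249
time: 9.22
tool_pos: [0.6456, -0.062, 0.0988]
tool_rot: [3.141, -0.0, 0.011]
contact_force: [0.1, -0.7, -0.3]
opening: 0.0222
```

```bash
python3 -m crank '{"claw":[0.24,0.24,0.24,0.24,0.24,0.24,0.24,0.24],"delta_pos":[[0,-0.02,0],[0,-0.04,0],[0,-0.06,0],[0,-0.08,0],[0,-0.08,0],[0,-0.08,0],[0,-0.08,0],[0,-0.08,0]],"roll":[0,0,0,0,0,0,0,0]}' 3
```

```text
time: 9.88
tool_pos: [0.6456, -0.0604, 0.0989]
tool_rot: [3.141, -0.0, 0.011]
contact_force: [1.1, -4.1, 0.8]
opening: 0.0221
```

```bash
python3 -m crank '{"claw":[0.24,0.24,0.24,0.24,0.24,0.24,0.24,0.24],"delta_pos":[[0,0.1,0],[0,0.2,0],[0,0.28,0],[0,0.34,0],[0,0.38,0],[0,0.42,0],[0,0.45,0],[0,0.45,0]],"roll":[0,0,0,0,0,0,0,0]}' 3
```

```text
time: 10.55
tool_pos: [0.6457, -0.0713, 0.0988]
tool_rot: [-3.142, -0.0, 0.011]
contact_force: [0.6, 0.4, -0.6]
opening: 0.022
```

```bash
python3 -m crank '{"claw":[0.24,0.24,0.24,0.24,0.24,0.24,0.24,0.24],"delta_pos":[[0,0.01,0],[0,0.03,0],[0,0.04,0],[0,0.06,0],[0,0.06,0],[0,0.06,0],[0,0.06,0],[0,0.06,0]],"roll":[0,0,0,0,0,0,0,0]}' 3
```

```text
time: 11.22
tool_pos: [0.6457, -0.0725, 0.0989]
tool_rot: [-3.141, -0.0, 0.011]
contact_force: [-1.1, 3.7, 0.8]
opening: 0.0222
```

```bash
python3 -m crank '{"claw":[0.35,0.45,0.45,0.45,0.45,0.45,0.45,0.45],"delta_pos":[[0,-0.2,0],[0,-0.25,-1.2],[0,-0.25,-2.5],[0,-1.8,-2.5],[0,-3.4,-2.5],[0,-5,-2.5],[0,-6.6,-2.5],[0,-8.2,-2.5]],"roll":[0,0,0,0,0,0,0,0]}' 3
python3 -m crank '{"claw":[0.45,0.45,0.45,0.45,0.45,0.45,0.45,0.45],"delta_pos":[[0,-1.25,0],[0,-1.25,0],[0,-1.25,0],[0,-1.25,0],[0,-1.25,0],[0,-1.25,0],[0,-1.25,0],[0,-1.25,0]],"roll":[0,0,0,0,0,0,0,0]}' 3
python3 - <<'E'
from h import *
np.set_printoptions(precision=4,suppress=True)
s=robot.observe();c,K=cam('wrist'); R,t=extr(c,s)
print(s['tool_pos'],proj(K,R,t,[.6428,.1635,.136]),proj(K,R,t,[.6428,.1635,.047]))
u=c['color'][140:260,240:400];cv2.imwrite('pics/w7z.png',cv2.resize(u,None,fx=4,fy=4))
E
```

```text
time: 11.88
tool_pos: [0.6432, 0.1334, 0.1613]
tool_rot: [3.14, -0.0, 0.011]
contact_force: [0.1, -0.1, -0.1]
opening: 0.0413
time: 12.55
tool_pos: [0.6432, 0.1624, 0.1614]
tool_rot: [3.141, -0.0, 0.01]
contact_force: [1.1, 0.5, -0.8]
opening: 0.0417
[0.6432 0.1624 0.1614] [316.7753 233.3011] [317.435  189.1098]
```

View pics/w7z.png

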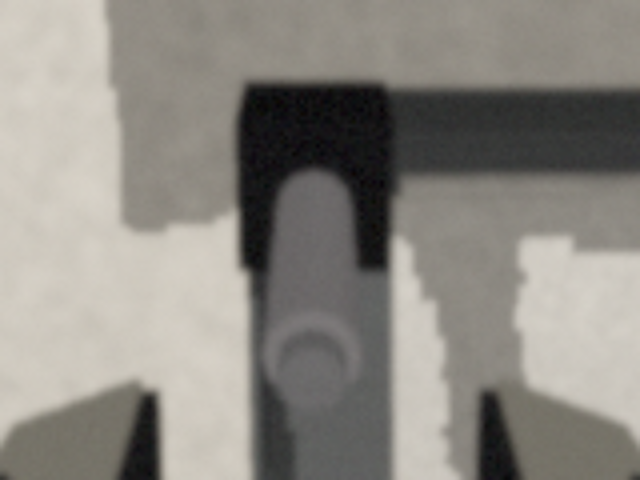

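```bash
python3 -m crank '{"claw":[0.45,0.45,0.45,0.45,0.38,0.32,0.28,0.24],"delta_pos":[[0,-0.02,0.8],[0,-0.02,1.6],[0,-0.02,2.5],[0,-0.02,2.5],[0,-0.02,2.5],[0,-0.02,2.5],[0,-0.02,2.5],[0,-0.02,2.5]],"roll":[0,0,0,0,0,0,0,0]}' 3
python3 -m crank '{"claw":[0.24,0.24,0.24,0.24,0.24,0.24,0.24,0.24],"delta_pos":[[0,-0.05,0],[0,-0.1,0],[0,-0.14,0],[0,-0.18,0],[0,-0.21,0],[0,-0.24,0],[0,-0.24,0],[0,-0.24,0]],"roll":[0,0,0,0,0,0,0,0]}' 3
```

```text
time: 13.27
tool_pos: [0.6439, 0.164, 0.1005]
tool_rot: [-3.141, -0.003, 0.011]
contact_force: [-0.6, -0.5, -0.0]
opening: 0.0239
time: 13.93
tool_pos: [0.643, 0.1699, 0.0987]
tool_rot: [3.141, 0.0, 0.011]
contact_force: [0.0, -0.7, 0.0]
opening: 0.0219
```

```bash
python3 -m crank '{"claw":[0.24,0.24,0.24,0.24,0.24,0.24,0.24,0.24],"delta_pos":[[0,-0.02,0],[0,-0.04,0],[0,-0.06,0],[0,-0.08,0],[0,-0.08,0],[0,-0.08,0],[0,-0.08,0],[0,-0.08,0]],"roll":[0,0,0,0,0,0,0,0]}' 3
```

```text
time: 14.6
tool_pos: [0.6429, 0.1719, 0.0988]
tool_rot: [3.142, -0.0, 0.011]
contact_force: [-0.3, 0.2, 0.4]
opening: 0.0222
```

```bash
python3 -m crank '{"claw":[0.24,0.24,0.24,0.24,0.24,0.24,0.24,0.24],"delta_pos":[[0,0.12,0],[0,0.24,0],[0,0.36,0],[0,0.46,0],[0,0.54,0],[0,0.6,0],[0,0.66,0],[0,0.66,0]],"roll":[0,0,0,0,0,0,0,0]}' 3
python3 - <<'E'
from h import *
c=robot.read_camera('wrist'); cv2.imwrite('pics/w8.png',c['color'][150:,150:490])
E
```

```text
time: 15.27
tool_pos: [0.6432, 0.1551, 0.0989]
tool_rot: [3.141, -0.0, 0.011]
contact_force: [-0.0, 0.1, -0.1]
opening: 0.0219
```

View pics/w8.png

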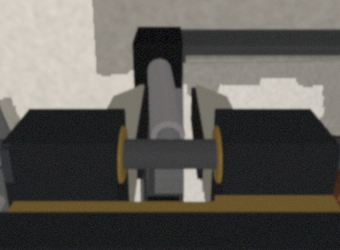

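```bash
python3 -m crank '{"claw":[0.35,0.45,0.45,0.45,0.45,0.45,0.45,0.45],"delta_pos":[[0,-0.15,0],[0,-0.3,-1.2],[0,-0.32,-2.5],[-1.4,-0.32,-2.5],[-2.9,-0.32,-2.5],[-4.5,-0.32,-2.5],[-6,-0.32,-2.5],[-6.4,-0.32,-2.5]],"roll":[0,0,0,0,0,0,0,0]}' 3
python3 -m crank '{"claw":[0.45,0.45,0.45,0.45,0.45,0.45,0.45,0.45],"delta_pos":[[0,0,0],[0,0,0],[0,0,0],[0,0,0.4],[0,0,0.4],[0,0,0.4],[0,0,0.4],[0,0,0.4]],"roll":[0,0,0,0,0,0,0,0]}' 3
python3 - <<'E'
from h import *
np.set_printoptions(precision=4,suppress=True)
s=robot.observe();c,K=cam('wrist'); R,t=extr(c,s)
print(s['tool_pos'],proj(K,R,t,[.4835,.1617,.136]),proj(K,R,t,[.4835,.1617,.047]))
u=c['color'][140:260,240:400];cv2.imwrite('pics/w9z.png',cv2.resize(u,None,fx=4,fy=4))
E
```

```text
time: 15.98
tool_pos: [0.4771, 0.1619, 0.1609]
tool_rot: [3.141, 0.005, 0.013]
contact_force: [0.4, 0.7, 0.2]
opening: 0.0414
time: 16.65
tool_pos: [0.4833, 0.1616, 0.1511]
tool_rot: [3.141, 0.0, 0.011]
contact_force: [-0.7, -0.4, 0.1]
opening: 0.0413
[0.4833 0.1616 0.1511] [318.4123 239.9266] [318.593 192.037]
```

View pics/w9z.png

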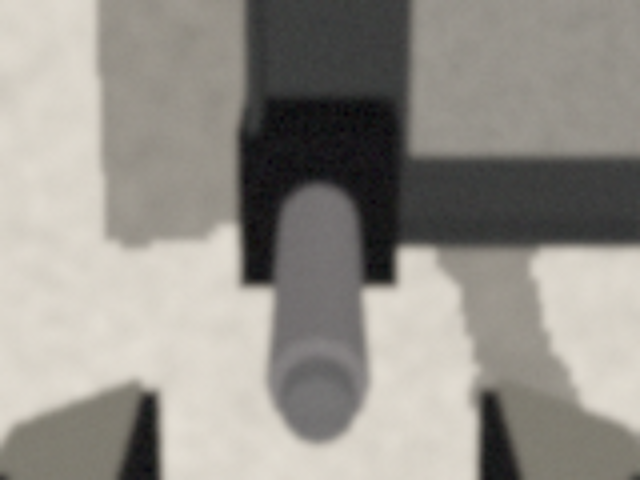

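Centred on it, with the peg at about (319,239.5) as predicted. I'll descend and do the same sweep.

```bash
python3 -m crank '{"claw":[0.45,0.45,0.45,0.45,0.38,0.32,0.28,0.24],"delta_pos":[[0,0,0.7],[0,0,1.4],[0,0,2.1],[0,0,2.1],[0,0,2.1],[0,0,2.1],[0,0,2.1],[0,0,2.1]],"roll":[0,0,0,0,0,0,0,0]}' 3
python3 -m crank '{"claw":[0.24,0.24,0.24,0.24,0.24,0.24,0.24,0.24],"delta_pos":[[0,-0.05,0],[0,-0.1,0],[0,-0.13,0],[0,-0.16,0],[0,-0.19,0],[0,-0.22,0],[0,-0.24,0],[0,-0.24,0]],"roll":[0,0,0,0,0,0,0,0]}' 3
```

```text
time: 17.37
tool_pos: [0.4837, 0.1617, 0.0998]
tool_rot: [-3.141, -0.002, 0.011]
contact_force: [0.5, -0.2, 0.5]
opening: 0.0236
time: 18.03
tool_pos: [0.483, 0.1677, 0.0988]
tool_rot: [3.141, 0.0, 0.011]
contact_force: [0.1, -0.5, 0.4]
opening: 0.0221
```

```bash
python3 -m crank '{"claw":[0.24,0.24,0.24,0.24,0.24,0.24,0.24,0.24],"delta_pos":[[0,-0.02,0],[0,-0.04,0],[0,-0.06,0],[0,-0.08,0],[0,-0.08,0],[0,-0.08,0],[0,-0.08,0],[0,-0.08,0]],"roll":[0,0,0,0,0,0,0,0]}' 3
python3 -m crank '{"claw":[0.24,0.24,0.24,0.24,0.24,0.24,0.24,0.24],"delta_pos":[[0,0.12,0],[0,0.24,0],[0,0.36,0],[0,0.46,0],[0,0.54,0],[0,0.54,0],[0,0.54,0],[0,0.54,0]],"roll":[0,0,0,0,0,0,0,0]}' 3
```

```text
time: 18.7
tool_pos: [0.483, 0.1696, 0.0988]
tool_rot: [3.141, -0.0, 0.011]
contact_force: [-1.1, -0.2, -1.3]
opening: 0.0222
time: 19.37
tool_pos: [0.4831, 0.1561, 0.0988]
tool_rot: [3.142, -0.0, 0.011]
contact_force: [0.3, 0.5, -0.1]
opening: 0.022
```

```bash
python3 -m crank '{"claw":[0.24,0.24,0.24,0.24,0.24,0.24,0.24,0.24],"delta_pos":[[0,0.03,0],[0,0.06,0],[0,0.09,0],[0,0.11,0],[0,0.12,0],[0,0.12,0],[0,0.12,0],[0,0.12,0]],"roll":[0,0,0,0,0,0,0,0]}' 3
```

```text
time: 20.03
tool_pos: [0.4832, 0.1531, 0.0988]
tool_rot: [3.142, -0.0, 0.011]
contact_force: [0.3, 0.5, 0.4]
opening: 0.0223
```

```bash
python3 -m crank '{"claw":[0.26,0.26,0.26,0.24,0.22,0.2,0.17,0.15],"delta_pos":[[0,-0.1,0],[0,-0.2,0],[0,-0.3,0],[0,-0.34,0],[0,-0.34,0],[0,-0.34,0],[0,-0.34,0],[0,-0.34,0]],"roll":[0,0,0,0,0,0,0,0]}' 3
python3 -m crank '{"claw":[0.1,0.1,0.1,0.1,0.1,0.1,0.1,0.1],"delta_pos":[[0,0,0],[0,0,0],[0,0,0],[0,0,-0.2],[0,0,-0.6],[0,0,-1.1],[0,0,-1.7],[0,0,-2.4]],"roll":[0,0,0,0,0,0,0,0]}' 15
python3 - <<'E'
from h import *
c=robot.read_camera('wrist'); cv2.imwrite('pics/w10.png',c['color'])
E
```

```text
time: 20.7
tool_pos: [0.483, 0.1615, 0.0988]
tool_rot: [3.141, 0.0, 0.011]
contact_force: [0.4, -0.3, 1.2]
opening: 0.0159
time: 21.37
tool_pos: [0.4828, 0.1616, 0.1598]
tool_rot: [3.141, 0.001, 0.011]
contact_force: [-0.1, 0.8, -1.5]
opening: 0.0158
```

View pics/w10.png

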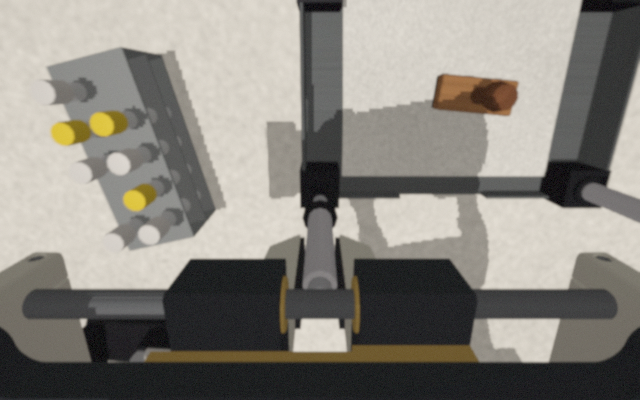

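```bash
python3 -m crank '{"claw":[0.1,0.1,0.1,0.1,0.1,0.1,0.1,0.1],"delta_pos":[[0,0,-1.4],[0,0,-2.8],[0,0.1,-4],[-0.1,1,-4.4],[-0.2,2.2,-4.4],[-0.3,3.6,-4.4],[-0.4,5,-4.4],[-0.5,6.5,-4.4]],"roll":[0,0,0,0,0,0,0,0]}' 15
python3 -m crank '{"claw":[0.1,0.1,0.1,0.1,0.1,0.1,0.1,0.1],"delta_pos":[[-0.1,1.5,0],[-0.2,3,0],[-0.3,4.5,0],[-0.4,6,0],[-0.5,7.5,0],[-0.6,9,0],[-0.7,10.5,0],[-0.71,11.7,0]],"roll":[0,0,0,0,0,0,0,0]}' 15
python3 -m crank '{"claw":[0.1,0.1,0.1,0.1,0.1,0.1,0.1,0.1],"delta_pos":[[0,0.3,0],[0,0.6,0],[0,0.6,0],[0,0.6,0],[0,0.6,0],[0,0.6,0],[0,0.6,0],[0,0.6,0]],"roll":[0,0,0,0,0,0,0,0]}' 15
python3 - <<'E'
from h import *
np.set_printoptions(precision=4,suppress=True)
s=robot.observe();c,K=cam('wrist'); R,t=extr(c,s);cv2.imwrite('pics/w11.png',c['color'])
print(s['tool_pos'])
a=np.array([np.cos(.079),np.sin(.079)]);b=np.array([-a[1],a[0]]);o=np.array([.5131,-.305])
for x,y in [(85,30),(85,-30),(-85,-30),(-85,30)]:
    P=o+a*x/1e3+b*y/1e3; print(P,proj(K,R,t,[*P,.07]))
c=robot.read_camera('side');cv2.imwrite('pics/s11.png',c['color'][60:260,200:480])
E
```

```text
time: 22.08
tool_pos: [0.4719, -0.002, 0.2694]
tool_rot: [3.142, -0.001, 0.012]
contact_force: [1.5, -0.6, -1.1]
opening: 0.0153
time: 22.75
tool_pos: [0.4571, -0.2964, 0.2692]
tool_rot: [3.141, -0.0, 0.01]
contact_force: [0.7, -0.9, -1.1]
opening: 0.0155
time: 23.42
tool_pos: [0.4583, -0.308, 0.2691]
tool_rot: [3.141, -0.0, 0.012]
contact_force: [0.2, 0.3, -0.4]
opening: 0.0154
[ 0.4583 -0.308   0.2691]
[ 0.5955 -0.2684] [279.4997  26.1874]
[ 0.6002 -0.3282] [341.716   21.6352]
[ 0.4307 -0.3416] [348.6161 190.2087]
[ 0.426  -0.2818] [295.1237 193.6001]
```

View pics/w11.png

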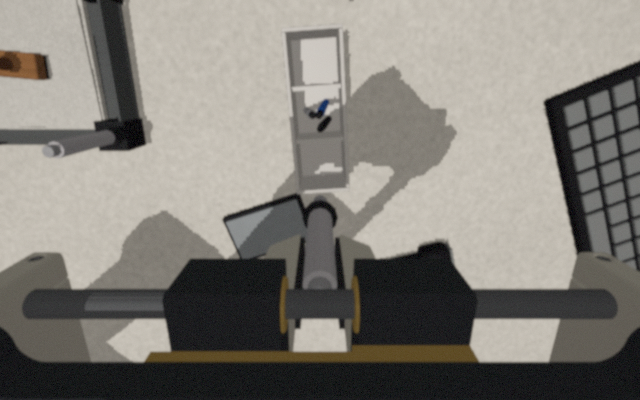

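View pics/s11.png

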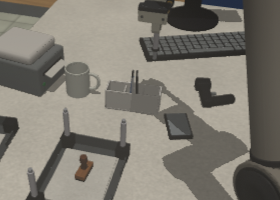

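Run:
```python
import cv2
u=cv2.imread('pics/w11.png')[10:230,250:400];cv2.imwrite('pics/w11z.png',cv2.resize(u,None,fx=2.7,fy=2.7,interpolation=cv2.INTER_CUBIC))
```

```text
(no output)
```

View pics/w11z.png

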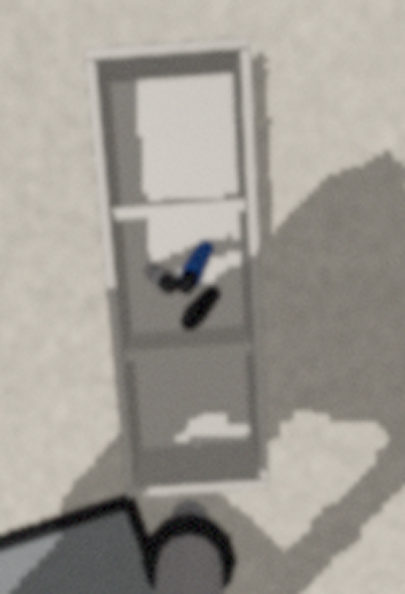

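Run:
```python
from h import *
np.set_printoptions(precision=4,suppress=True)
s=robot.observe();c,K=cam('wrist'); R,t=extr(c,s)
Z=np.array([plane(K,R,t,p,.07) for p in [(282.6,29.3),(343.3,27),(349.3,188.5),(299.3,192.6)]]);print(Z,Z.mean(0))
print(np.linalg.norm(Z-np.roll(Z,1,0),axis=1))
v=Z[0]+Z[1]-Z[2]-Z[3]; print(np.degrees(np.arctan2(v[1],v[0]))); v=v/np.linalg.norm(v)
print(Z.mean(0)+.055*v,Z.mean(0)-.055*v)
for z in (.11,.136): print(plane(K,R,t,(250+200/2.7,10+305/2.7),z))
```

```text
[[ 0.5927 -0.2717  0.07  ]
 [ 0.5954 -0.3303  0.07  ]
 [ 0.4327 -0.3426  0.07  ]
 [ 0.4272 -0.2868  0.07  ]] [ 0.512  -0.3079  0.07  ]
[0.1662 0.0586 0.1632 0.0561]
4.774384511588316
[ 0.5668 -0.3033  0.07  ] [ 0.4572 -0.3124  0.07  ]
[ 0.5085 -0.3126  0.11  ]
[ 0.5112 -0.3122  0.136 ]
```

```bash
python3 -m crank '{"claw":[0.1,0.1,0.1,0.1,0.1,0.1,0.1,0.1],"delta_pos":[[-0.03,0.12,0.8],[-0.03,0.12,1.8],[-0.03,0.12,2.9],[-0.03,0.12,4],[-0.03,0.12,5],[-0.03,0.12,5.9],[-0.03,0.12,6.5],[-0.03,0.12,6.8]],"roll":[0,0,0,0,0,0,0,0]}' 15
python3 -m crank '{"claw":[0.1,0.1,0.1,0.1,0.1,0.1,0.1,0.1],"delta_pos":[[0,0,0.05],[0,0,0.1],[0,0,0.15],[0,0,0.2],[0,0,0.24],[0,0,0.28],[0,0,0.28],[0,0,0.28]],"roll":[0,0,0,0,0,0,0,0]}' 15
```

```text
time: 24.23
tool_pos: [0.4565, -0.3109, 0.0965]
tool_rot: [-3.139, 0.003, 0.011]
contact_force: [-1.1, -0.6, -0.2]
opening: 0.0157
time: 24.9
tool_pos: [0.4574, -0.3118, 0.092]
tool_rot: [3.141, -0.0, 0.011]
contact_force: [-0.8, -0.3, -1.1]
opening: 0.0154
```

```bash
python3 -m crank '{"claw":[0.1,0.1,0.1,0.1,0.1,0.1,0.1,0.1],"delta_pos":[[0,0,0.01],[0,0,0.02],[0,0,0.03],[0,0,0.04],[0,0,0.05],[0,0,0.06],[0,0,0.06],[0,0,0.06]],"roll":[0,0,0,0,0,0,0,0]}' 15
```

```text
time: 25.57
tool_pos: [0.4576, -0.3118, 0.0907]
tool_rot: [3.141, -0.001, 0.011]
contact_force: [-0.0, 0.0, 3.5]
opening: 0.0155
```

```bash
python3 -m crank '{"claw":[0.16,0.18,0.2,0.22,0.25,0.3,0.35,0.35],"delta_pos":[[0,0,0],[0,0,0],[0,0,0],[0,0,0],[0,0,0],[0,0,0],[0,0,0],[0,0,0]],"roll":[0,0,0,0,0,0,0,0]}' 3
python3 - <<'E'
from h import *
c=robot.read_camera('wrist'); cv2.imwrite('pics/w12.png',c['color'][150:,150:490])
E
```

```text
time: 26.23
tool_pos: [0.4574, -0.3117, 0.0903]
tool_rot: [3.142, 0.0, 0.011]
contact_force: [0.2, -0.3, -0.0]
opening: 0.0317
```

View pics/w12.png

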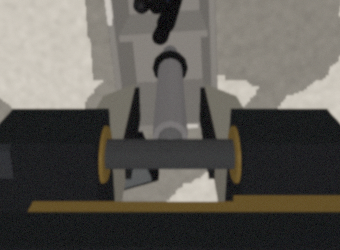

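```bash
python3 -m crank '{"claw":[0.4,0.45,0.45,0.45,0.45,0.45,0.45,0.45],"delta_pos":[[0,0,-0.6],[0,0,-1.6],[0,0,-2.9],[0,0,-4.2],[0.5,-1.2,-4.4],[1,-2.6,-4.4],[1.6,-4.1,-4.4],[2.2,-5.6,-4.4]],"roll":[0,0,0,0,0,0,0,0]}' 3
python3 -m crank '{"claw":[0.45,0.45,0.45,0.45,0.45,0.45,0.45,0.45],"delta_pos":[[0.6,-1.5,0],[1.2,-3,0],[1.8,-4.5,0],[2.4,-6,0],[3,-7.5,0],[3.7,-9,0],[4.4,-10.5,0],[5,-12,0]],"roll":[0,0,0,0,0,0,0,0]}' 3
python3 -m crank '{"claw":[0.45,0.45,0.45,0.45,0.45,0.45,0.45,0.45],"delta_pos":[[0.45,-1.3,0],[0.45,-1.3,0],[0.45,-1.3,0],[0.45,-1.3,0.6],[0.45,-1.3,1.3],[0.45,-1.3,1.5],[0.45,-1.3,1.5],[0.45,-1.3,1.5]],"roll":[0,0,0,0,0,0,0,0]}' 3
python3 - <<'E'
from h import *
np.set_printoptions(precision=4,suppress=True)
s=robot.observe();c,K=cam('wrist'); R,t=extr(c,s)
print(s['tool_pos'],proj(K,R,t,[.6434,.1632,.136]))
u=c['color'][140:260,240:400];cv2.imwrite('pics/w13z.png',cv2.resize(u,None,fx=4,fy=4))
c=robot.read_camera('side');u=c['color'][100:220,220:400];cv2.imwrite('pics/s13.png',cv2.resize(u,None,fx=4,fy=4,interpolation=cv2.INTER_CUBIC))
E
```

```text
time: 26.95
tool_pos: [0.511, -0.1699, 0.2007]
tool_rot: [3.141, -0.001, 0.01]
contact_force: [-0.1, 0.4, 0.3]
opening: 0.0415
time: 27.62
tool_pos: [0.633, 0.1324, 0.2003]
tool_rot: [3.141, -0.0, 0.011]
contact_force: [0.8, -0.2, 0.8]
opening: 0.041
time: 28.28
tool_pos: [0.6434, 0.162, 0.1632]
tool_rot: [3.141, 0.0, 0.01]
contact_force: [-0.2, 0.2, 1.0]
opening: 0.0415
[0.6434 0.162  0.1632] [316.6118 231.2963]
```

View pics/w13z.png

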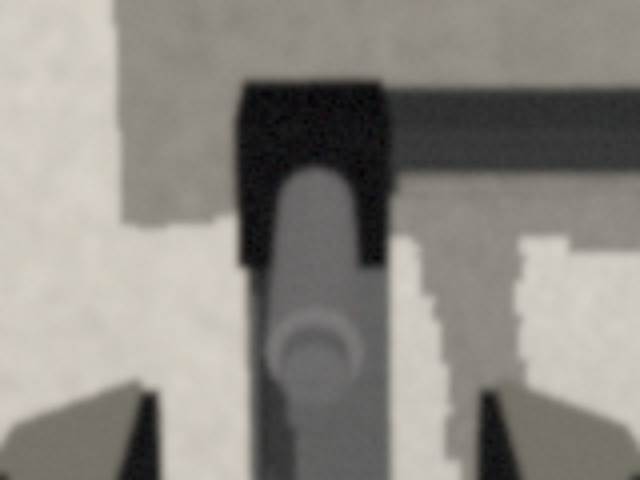

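View pics/s13.png

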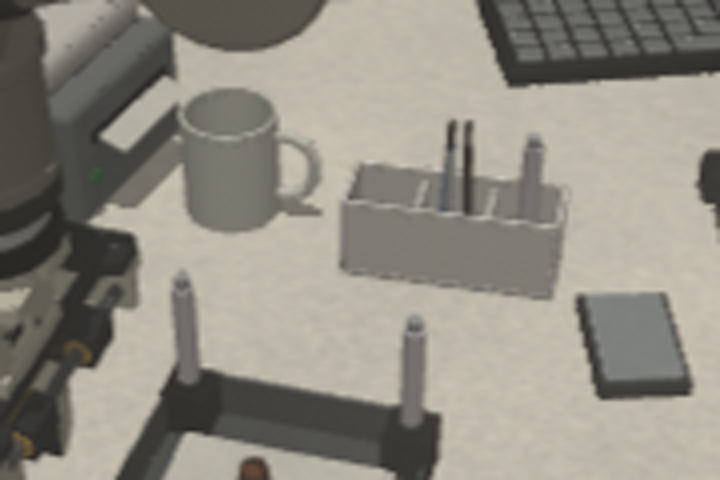

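```bash
python3 -m crank '{"claw":[0.45,0.45,0.45,0.45,0.35,0.28,0.24,0.22],"delta_pos":[[0,-0.02,0.8],[0,-0.02,1.6],[0,-0.02,2.3],[0,-0.02,2.58],[0,-0.02,2.58],[0,-0.02,2.58],[0,-0.02,2.58],[0,-0.02,2.58]],"roll":[0,0,0,0,0,0,0,0]}' 3
python3 -m crank '{"claw":[0.2,0.18,0.16,0.14,0.12,0.1,0.1,0.1],"delta_pos":[[0,0,0],[0,0,0],[0,0,0],[0,0,0],[0,0,0],[0,0,0],[0,0,0],[0,0,0]],"roll":[0,0,0,0,0,0,0,0]}' 3
python3 -m crank '{"claw":[0.1,0.1,0.1,0.1,0.1,0.1,0.1,0.1],"delta_pos":[[0,0,0],[0,0,0],[0,0,-0.2],[0,0,-0.6],[0,0,-1.2],[0,0,-2],[0,0,-3],[0,0,-4.2]],"roll":[0,0,0,0,0,0,0,0]}' 15
python3 - <<'E'
from h import *
c=robot.read_camera('wrist'); cv2.imwrite('pics/w14.png',c['color'])
E
```

```text
time: 29.05
tool_pos: [0.6442, 0.1635, 0.1]
tool_rot: [-3.141, -0.003, 0.011]
contact_force: [0.1, -0.8, -0.8]
opening: 0.0219
time: 29.72
tool_pos: [0.6436, 0.1633, 0.0988]
tool_rot: [3.141, -0.001, 0.011]
contact_force: [0.6, -0.7, 5.1]
opening: 0.0157
time: 30.38
tool_pos: [0.6422, 0.1636, 0.2031]
tool_rot: [3.141, 0.004, 0.011]
contact_force: [0.4, 0.2, -0.1]
opening: 0.0152
```

View pics/w14.png

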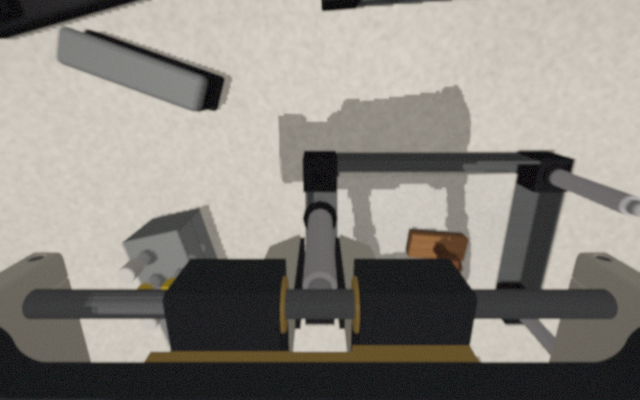

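```bash
python3 -m crank '{"claw":[0.1,0.1,0.1,0.1,0.1,0.1,0.1,0.1],"delta_pos":[[0,0,-1.4],[0,0,-2.5],[-0.2,0.8,-2.7],[-0.4,2.1,-2.7],[-0.6,3.5,-2.7],[-0.8,4.9,-2.7],[-1,6.4,-2.7],[-1.3,7.9,-2.7]],"roll":[0,0,0,0,0,0,0,0]}' 15
python3 -m crank '{"claw":[0.1,0.1,0.1,0.1,0.1,0.1,0.1,0.1],"delta_pos":[[-0.3,1.5,0],[-0.6,3,0],[-0.9,4.5,0],[-1.2,6,0],[-1.5,7.4,0],[-1.7,8.6,0],[-1.9,9.8,0],[-1.96,10.7,0]],"roll":[0,0,0,0,0,0,0,0]}' 15
python3 -m crank '{"claw":[0.1,0.1,0.1,0.1,0.1,0.1,0.1,0.1],"delta_pos":[[0,0,0],[0,0,0],[0,0,0],[0,0,0],[0,0,0],[0,0,0],[0,0,0],[0,0,0]],"roll":[0,0,0,0,0,0,0,0]}' 15
python3 - <<'E'
from h import *
np.set_printoptions(precision=4,suppress=True)
s=robot.observe();c,K=cam('wrist'); R,t=extr(c,s);cv2.imwrite('pics/w15.png',c['color'])
print(s['tool_pos'],s['tool_rot'])
u=c['color'][100:340,200:440];cv2.imwrite('pics/w15z.png',cv2.resize(u,None,fx=2.5,fy=2.5,interpolation=cv2.INTER_CUBIC))
E
```

```text
time: 31.1
tool_pos: [0.6126, -0.0355, 0.2711]
tool_rot: [-3.141, -0.0, 0.012]
contact_force: [1.2, -0.6, -1.0]
opening: 0.0155
time: 31.77
tool_pos: [0.566, -0.3048, 0.2711]
tool_rot: [3.141, 0.0, 0.01]
contact_force: [1.8, 0.4, -0.6]
opening: 0.0155
time: 32.43
tool_pos: [0.5672, -0.3019, 0.271]
tool_rot: [3.141, -0.0, 0.012]
contact_force: [0.5, -0.0, 0.0]
opening: 0.0153
[ 0.5672 -0.3019  0.271 ] [ 3.1415 -0.0001  0.0121]
```

View pics/w15.png

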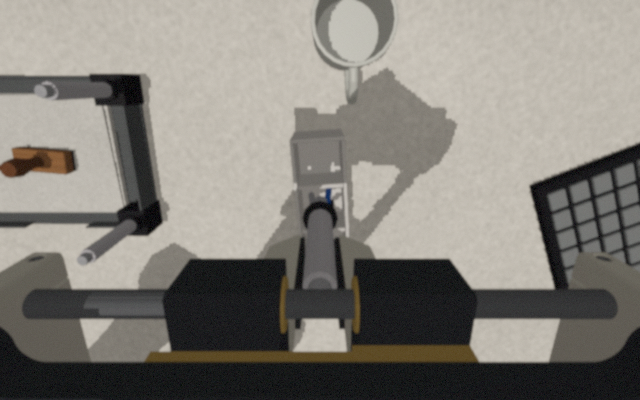

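Run:
```python
from h import *
np.set_printoptions(precision=4,suppress=True)
s=robot.observe();c,K=cam('wrist'); R,t=extr(c,s)
Z=[plane(K,R,t,p,.07) for p in [(291,136),(344,131)]];print(Z)
print('handle',plane(K,R,t,(353,101),.045))
v=np.array([np.cos(.083),np.sin(.083),0]);print((Z[0]+Z[1])/2-.030*v)
```

```text
[array([ 0.5988, -0.272 ,  0.07  ]), array([ 0.6048, -0.3284,  0.07  ])]
handle [ 0.6345 -0.3391  0.045 ]
[ 0.5719 -0.3027  0.07  ]
```

View pics/w15z.png

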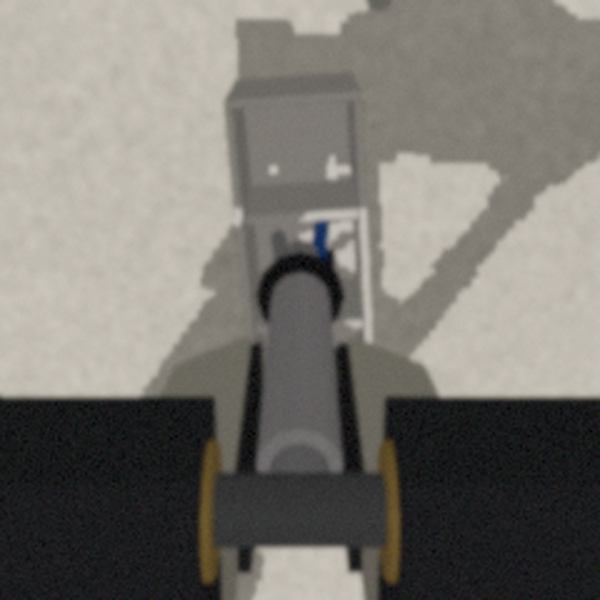

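```bash
python3 -m crank '{"claw":[0.1,0.1,0.1,0.1,0.1,0.1,0.1,0.1],"delta_pos":[[0,0.04,0.8],[0,0.04,1.8],[0,0.04,2.9],[0,0.04,4],[0,0.04,5],[0,0.04,5.9],[0,0.04,6.5],[0,0.04,6.85]],"roll":[0,0,0,0,0,0,0,0]}' 15
python3 -m crank '{"claw":[0.1,0.1,0.1,0.1,0.1,0.1,0.1,0.1],"delta_pos":[[0,0,0.05],[0,0,0.1],[0,0,0.15],[0,0,0.2],[0,0,0.25],[0,0,0.28],[0,0,0.28],[0,0,0.28]],"roll":[0,0,0,0,0,0,0,0]}' 15
```

```text
time: 33.2
tool_pos: [0.5661, -0.3028, 0.0971]
tool_rot: [-3.14, 0.003, 0.011]
contact_force: [-0.0, -0.4, -0.3]
opening: 0.0152
time: 33.87
tool_pos: [0.5671, -0.3035, 0.0928]
tool_rot: [3.141, -0.0, 0.011]
contact_force: [-0.1, 1.2, -0.8]
opening: 0.0156
```

```bash
python3 -m crank '{"claw":[0.1,0.1,0.1,0.1,0.1,0.1,0.1,0.1],"delta_pos":[[0,0,0.01],[0,0,0.02],[0,0,0.04],[0,0,0.05],[0,0,0.06],[0,0,0.07],[0,0,0.08],[0,0,0.08]],"roll":[0,0,0,0,0,0,0,0]}' 15
```

```text
time: 34.53
tool_pos: [0.5672, -0.3035, 0.0908]
tool_rot: [3.141, -0.0, 0.011]
contact_force: [-0.8, 0.0, 0.9]
opening: 0.0158
```

```bash
python3 -m crank '{"claw":[0.1,0.1,0.1,0.1,0.1,0.1,0.1,0.1],"delta_pos":[[0,0,0.01],[0,0,0.02],[0,0,0.02],[0,0,0.02],[0,0,0.02],[0,0,0.02],[0,0,0.02],[0,0,0.02]],"roll":[0,0,0,0,0,0,0,0]}' 15
```

```text
time: 35.2
tool_pos: [0.5674, -0.3036, 0.0907]
tool_rot: [3.141, -0.001, 0.011]
contact_force: [-0.2, 0.4, 5.5]
opening: 0.0152
```

Down on the floor. I'll release slowly, check, then rise.

```bash
python3 -m crank '{"claw":[0.16,0.18,0.2,0.22,0.25,0.3,0.35,0.35],"delta_pos":[[0,0,0],[0,0,0],[0,0,0],[0,0,0],[0,0,0],[0,0,0],[0,0,0],[0,0,0]],"roll":[0,0,0,0,0,0,0,0]}' 3
python3 - <<'E'
from h import *
c=robot.read_camera('wrist'); cv2.imwrite('pics/w16.png',c['color'][150:,150:490])
E
python3 -m crank '{"claw":[0.4,0.45,0.45,0.45,0.45,0.45,0.45,0.45],"delta_pos":[[0,0,-0.5],[0,0,-1.5],[0,0,-2.7],[0,0,-4],[0,0,-5.2],[-0.5,0,-6.2],[-1.5,0,-6.8],[-2.5,0,-6.8]],"roll":[0,0,0,0,0,0,0,0]}' 3
python3 -m crank '{"claw":[0.45,0.45,0.45,0.45,0.45,0.45,0.45,0.45],"delta_pos":[[-1,1,0],[-2,2,0],[-2.5,3,0],[-2.5,4,0],[-2.5,4,0],[-2.5,4,0],[-2.5,4,0],[-2.5,4,0]],"roll":[0,0,0,0,0,0,0,0]}' 3
python3 - <<'E'
from h import *
for n in ('top','side'):
    c=robot.read_camera(n);cv2.imwrite(f'pics/{n}17.png',c['color'])
c=robot.read_camera('side');u=c['color'][100:280,200:400];cv2.imwrite('pics/s17.png',cv2.resize(u,None,fx=3.3,fy=3.3,interpolation=cv2.INTER_CUBIC))
E
```

```text
time: 35.87
tool_pos: [0.567, -0.3034, 0.09]
tool_rot: [3.142, 0.0, 0.011]
contact_force: [0.2, -0.2, 0.0]
opening: 0.0315
time: 36.58
tool_pos: [0.5054, -0.3049, 0.264]
tool_rot: [3.137, -0.006, 0.012]
contact_force: [-0.3, -0.4, 0.5]
opening: 0.0414
time: 37.25
tool_pos: [0.4436, -0.4038, 0.2601]
tool_rot: [-3.141, 0.0, 0.012]
contact_force: [0.5, 0.6, 0.2]
opening: 0.0413
```

View pics/w16.png

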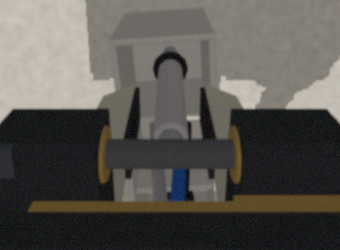

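View pics/s17.png

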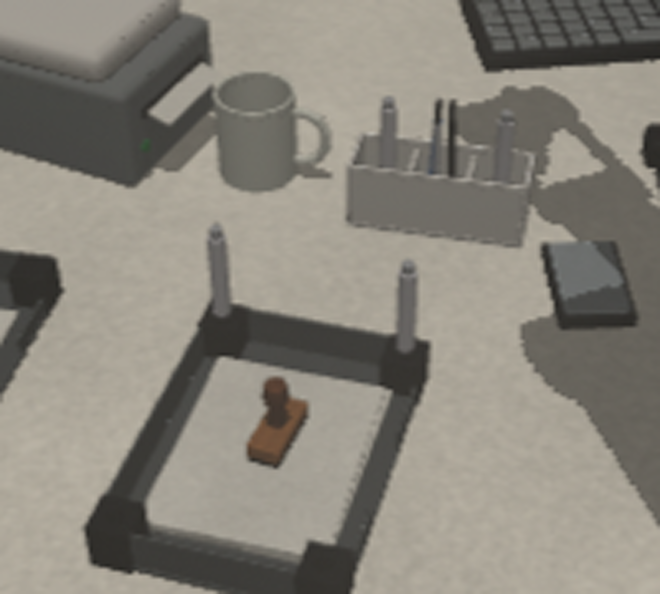

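View pics/top17.png

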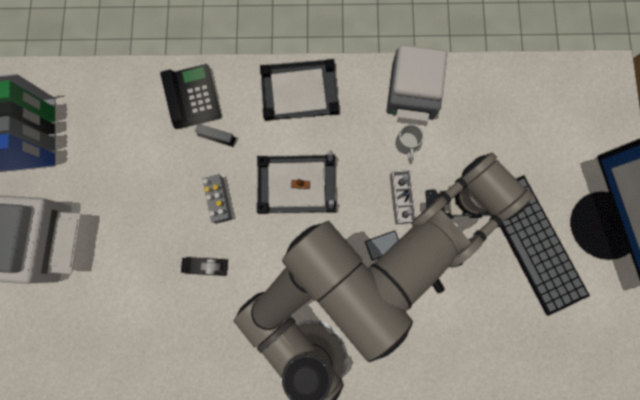

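The side view shows both drawn risers upright in the organiser's end cells, at about (388,130) and (505,140) in the crop. The two firm ones are still seated, with tops at (216,230) and (408,268), and the stamp, mug, ink pad and stapler haven't moved.

```bash
python3 -c "
from cell import robot
print(robot.hand_in())"
```

```text
the job is handed in; nothing more can be done
None
```

I wiggled all four risers, found sockets 2 and 4 loose, and stood those two risers in the organiser's end cells. I handed in at about 37 s.

| Socket | Measured play near the top | Force felt | Result |
|---|---|---|---|
| 1 | about 6 mm | 6.6 N one way, 3.7 N the other | firm, left seated |
| 3 | about 6 mm | about 4 N each way | firm, left seated |
| 2 | over 10 mm | under about 1 N | loose, drawn out |
| 4 | over 10 mm | under about 1 N | loose, drawn out |

- **Placing:** The riser from socket 2 went in the near cell and the one from socket 4 in the far cell. Each was lowered until the wrist felt the floor (3.5 N and 5.5 N), then released slowly.
- **Last checks:** The final top and side pictures show both risers upright in their cells and the firm pair still seated. Nothing else on the desk looks moved, though in the final top view the arm covers part of the code reader. The gripper was clear of everything at hand-in.
- **Disagreements:** The first push on socket 1 read 6.6 N, above the suggested 3 to 5 N but under 10 N. The firm risers' 6 mm is also more than I expected from the fit. I put the extra down to give in the fingers and reading noise, but didn't check that separately.

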